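Click the hinge jig's stop into its detent and lock it

TASK

Set up the hinge-drilling jig: with the fingertips, push the sliding stop along its rail until its spring pin clicks into the notch of the steel detent block, without shoving it on over the far side of the notch. Then press the black lock button on top of the stop fully down and take the hand away. Only push and press: never take the stop between the fingers, and leave the other things on the shelf and on the jig where they are.

Things in the scene. Friction and masses are not known exactly. Their poses are not given: they have to be found in the camera images.
- jig: the fixed jig: black base plate 130 (x) x 380 (y) x 12 mm with an aluminium rail 30 mm wide, its top 26 mm above the shelf, along the jig's y axis through its middle. Origin: middle of the base plate's underside, on the shelf top. The stop slides along the jig's +y. Low end blocks at y = -178 mm (top 30 mm high) and y = +170 mm (with a round turning knob, top 50 mm high)
- stop_centre (a point): centre of the sliding stop's body, an aluminium block 56 (x) x 46 (y, along the rail) x 40 mm high astride the rail, from 28 to 68 mm above the shelf; axes as the jig's. A 19 mm lug (20 mm long in y) on its +x side carries the upright spring pin 35 mm from the rail's middle, whose round steel head shows on top (at most 77 mm above the shelf). Its -y end face is free to be pushed
- stop (a joint): travel of the stop along the rail's +y from its -y end, 0 to 0.24 m; it slides with about 1.5 N of friction, plus 10 N per m/s. Up the first hump it takes about 4 to 6 N, then the pin springs down into the notch by itself and the push force dips; over the far hump it would take about 13 N or more
- pin_tip (a point): lowest point of the stop's spring pin (round tip, 5 mm radius), at the middle of the stop's length. The stop is home when this is in the detent's notch
- pin (a joint): how far the spring pin is pushed up: 0 on the plain plate, about 5 mm on the crest of the first hump, 1 mm or less when dropped in the notch, 9 to 10 mm on the far hump
- detent: fixed steel detent block, 16 (x) x 42 (y) mm, on the base plate beside the rail, on its +x side (away from the robot), somewhere along it. Along +y: a ramp rising to a hump 5.5 mm high (crest 10 mm before the notch), a V notch, then a steeper hump 10 mm high (from 10 mm after the notch). Origin: on the plate at the notch, where the tip stands when home; axes as the jig's
- lock_top (a point): centre of the top of the lock button, a black round button of 21 mm diameter in the middle of the stop's top, standing 10 mm above it at the start (78 mm above the shelf), moving with the stop
- lock (a joint): how far the lock button is pressed down, 0 to 0.007 m (fully down, still 3 mm proud of the stop); moves with about 4 N and stays where it is left
- hinge_a: one of a pair of silver cabinet hinges (about 90 x 52 x 18 mm), lying loose near the jig; origin under its middle. Bystander
- hinge_b: the other silver cabinet hinge, same size, loose near the jig. Bystander
- bradawl: bradawl with orange handle, about 113 mm long and 28 mm thick, lying loose. Bystander
- nail_set: steel nail set, about 110 mm long and 10 mm thick, lying loose ON the jig's base plate along the robot's side of the rail. Bystander
- ramekin: white ceramic ramekin of screws, 76 mm across and 42 mm high, loose. Bystander
- tea_glass: empty tea glass, 56 mm across and 85 mm high, loose, off the +y end of the jig. Bystander
- pencil: flat carpenter's pencil, 160 mm long, lying loose. Bystander

How it is judged:
By the outcome, as a careful person would: the job done as asked, in the order asked, and still so for the second after the job is handed in, with the robot touching nothing.
It also fails if it takes over 42 s, if anything falls off the work surface, if the arm or the gripper's body presses on something with over 40 N, if the wrist force passes 120 N, or if a joint passes its speed limit or range.

ROBOT

A 7-joint arm with a two-finger parallel gripper is mounted at the origin on the work surface. World frame = base frame: x ahead of the robot, y to its left, z up, the work surface at z = 0. Lengths are in mm, angles in rad, forces in N, time in s.
With the tool pointing down it reaches from about 425 to 950 mm from the base axis. Payload 16.7 kg.
Tool frame: the origin (TCP) lies midway between the tips of the shut fingers; the grasp point (between the pads) lies 19 mm behind it (ctrl.grasp_offset is the z of the grasp point in the tool frame, in mm); z points along the fingers, y is the direction in which the jaws open and shut (so a half turn about z gives the same grasp; the last joint's range is limited). The gripper opens to 94 mm and grips with 3 to 60 N. Pads are 16 mm wide; open, the fingers measure 119 mm over their backs; the gripper's body (75 mm by 177 mm) begins 78 mm behind the grasp point.
Start: joints at [-1.349, 0.426, 0.074, 1.606, -0.034, 1.111, -0.067], TCP at [245.224, 628.84, 205.467] pointing down, gripper open.
Joint ranges: [-2.85, 2.85], [-0.5, 2.14], [-1.23, 1.37], [0.21, 2.46], [-1.02, 4.16], [0.16, 2.05], [-2.73, 2.73]. Speed limits (rad/s): [1.89, 1.89, 2.39, 2.39, 3.01, 3.01, 3.01].

INTERFACE

Orientations are given as a 3x3 rotation matrix whose columns are the frame's x, y, z axes.
In Python, from station import status, eyes, hand_in, ctrl gives the robot as it stands.
- The arm moves only by the tool move_arm, never from a script. Its argument "series" is one flat list of numbers, 7 for each row, row after row: the opening, from 0 (shut) to 1 (fully open), then the shift along the tool's x, y, z in mm, then the turn, a rotation vector about the tool's x, y, z in rad. In form: [jaw, dx, dy, dz, rx, ry, rz, jaw, dx, dy, dz, rx, ry, rz, ...]. A call has exactly 5 rows; each row shifts and turns the pose as measured when the row begins, along the tool's axes as they then stand; what a row does not reach is not made up. A row lasts 1/12 s, in which the tool goes at most 41.7 mm and 7.16 degrees, less where a joint would pass 70% of its speed; a pose out of reach is approached as far as the arm can. A call with a gripper value outside its range is refused whole. The fingers move at their own pace and stop on an object; "squeeze" is the grip in N (left out, the last holds). Time passes only in rows, so rows that do not move let the fingers close, or fill a call up. It gives the time, the measured TCP pose, the force and the opening at its end, in the units of the state.
- status.get_obs(): the state, without advancing time (a new reading comes with each control period).
- eyes.read_camera(name): name is "side" or "top"; returns a dict with "img" (480x640x3 uint8, red, green, blue), "mtx" (3x3 intrinsics, pixels), "pose" (4x4, takes a point from camera to world coordinates). Camera axes: x right, y up, looking along -z (the intrinsics and any distortion apply to the point x, -y, -z); pixel columns grow to the right and rows downward; lengths in mm; the calibration is good to about 2 mm. A picture is of the moment at which its call begins. There is no depth.
- hand_in(): hands the job in, once; it reports no verdict.
Trained networks look in a picture, given as the dict that the camera call returned (one of the last four; its "shot" number tells which), for a name from the list of things; names that differ only in an ending like _2 or _b are one class to them, and where a whole thing is asked for, a point or a joint stands for the part that bears it (a point fixed in the world has none). Each returns a list of dicts, best first, with "score" (0 to 1); they miss things now and then, are a little off and sometimes report something else, mostly with a low value. They report only what shows in the picture. A call takes as long as a camera call.
- eyes.spot_in(picture, query): "at" ([x, y, z] in mm, in world coordinates, good to about 4 mm: the middle of the surface that is visible of it).
The state is a dict: "clock": time; "joint_pos": joint angles; "joint_velocities": joint speeds; "joint_efforts": joint torques, N m; "tool_pos": TCP position; "tool_rot": TCP orientation; "contact_force": force on the tool from outside, world axes, zero at the start; "torque": the same for the moment, N m; "width": finger opening in mm.
Only numpy, scipy, OpenCV 4.12 (cv2) and the standard library are available. Lean on these libraries where they do the work, as an engineer would, in place of code of your own. Each camera call takes 0.05 s, during which the arm holds its last target.

## Working session

There is one attempt and no reset: what is moved stays moved. The work goes in short steps, Python scripts to look and compute and a tool call to move; the robot and the scene stay as the last step left them, time stands still between calls to the robot, and variables do not carry over. Pictures are saved under pics/ and viewed, and the job is handed in when it is done.

Besides the shell and the picture viewer there is one more tool, called after ">>>" as name(argument=value, ...) on one line, values as JSON. move_arm: Moves the arm, as the interface text tells. Its arguments: {"type":"object","properties":{"series":{"type":"array"},"squeeze":{"type":"number"}},"required":["series"]}

```bash
ls; mkdir -p pics
python3 - <<'E'
from station import status, eyes, ctrl
import cv2, numpy as np
np.set_printoptions(precision=2,suppress=True)
o=status.get_obs(); print(o['clock'],o['tool_pos'],o['tool_rot'],o['width'],ctrl.grasp_offset)
for n in('top','side'):
    p=eyes.read_camera(n); cv2.imwrite(f'pics/{n}0.png',p['img'][:,:,::-1])
    print(n,p['mtx'],p['pose'], [k for k in p])
    for q in ['jig','stop_centre','detent','lock_top','nail_set','tea_glass']:
        print(q,[(np.round(d['at'],1),round(d['score'],2)) for d in eyes.spot_in(p,q)[:2]])
E
```

```text
pics
0.0 [245.09 628.46 204.78] [[-0.93  0.36 -0.  ]
 [ 0.36  0.93 -0.  ]
 [-0.   -0.   -1.  ]] 94.11256521014849 -18.8
top [[586.79   0.   322.41]
 [  0.   586.79 233.99]
 [  0.     0.     1.  ]] [[ -0.     1.    -0.09 495.49]
 [ -1.    -0.     0.02  63.79]
 [  0.02   0.09   1.   968.37]
 [  0.     0.     0.     1.  ]] ['img', 'mtx', 'pose', 'shot']
jig [(array([515.7,  59.2,  12.6]), 0.96)]
stop_centre [(array([509.4, -39. ,  68.3]), 0.72)]
detent [(array([549.6,  55.3,  15.3]), 0.73)]
lock_top [(array([507.8, -37.2,  76.5]), 0.72)]
nail_set [(array([468.1,   0.4,  25.6]), 0.73)]
tea_glass [(array([539. , 331.1,  46.3]), 0.65)]
side [[588.28   0.   315.49]
 [  0.   588.28 237.41]
 [  0.     0.     1.  ]] [[ -0.99   0.05  -0.11 446.11]
 [ -0.12  -0.53   0.84 905.71]
 [ -0.02   0.84   0.54 621.6 ]
 [  0.     0.     0.     1.  ]] ['img', 'mtx', 'pose', 'shot']
jig [(array([510.9, 102.4,  13.5]), 0.76)]
stop_centre [(array([514.4, -17.3,  59.9]), 0.93), (array([662.9, 146.4,  12.4]), 0.62)]
detent [(array([548.8,  66. ,  13.3]), 0.63)]
lock_top []
nail_set [(array([467.8,  11. ,  19.5]), 0.56)]
tea_glass [(array([532.6, 337.1,  60.6]), 0.64)]
```

View pics/top0.png

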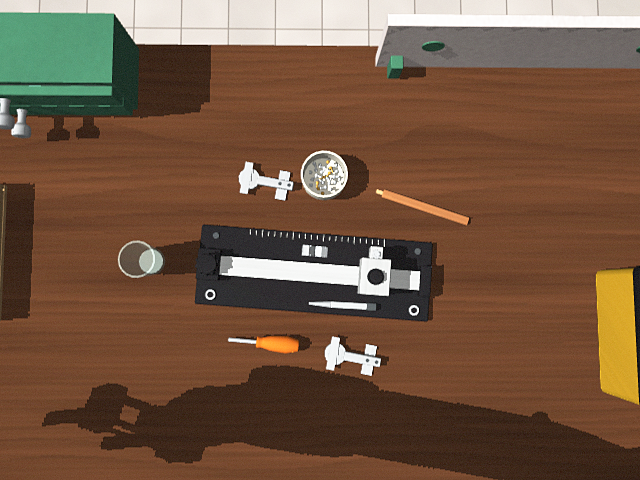

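View pics/side0.png

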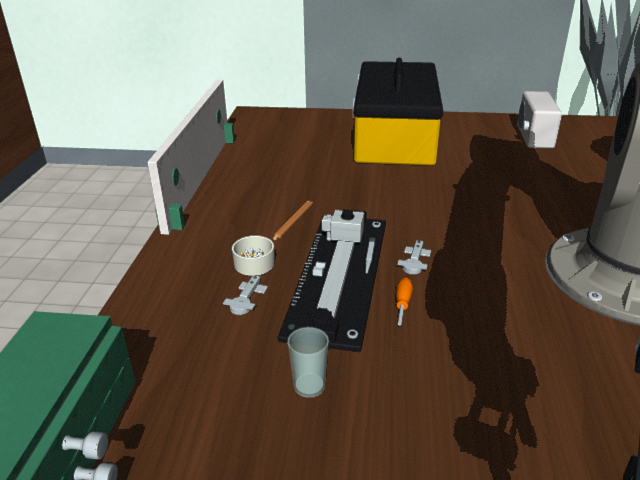

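```bash
cat > h.py <<'E'
import numpy as np
def ray(p,u,v):
    K=p['mtx'];d=np.array([(u-K[0,2])/K[0,0],-(v-K[1,2])/K[1,1],-1.]);return p['pose'][:3,3],p['pose'][:3,:3]@d
def atz(p,u,v,z):
    c,d=ray(p,u,v);return c+d*(z-c[2])/d[2]
def proj(p,X):
    T=np.linalg.inv(p['pose']);q=T[:3,:3]@np.asarray(X,float)+T[:3,3];K=p['mtx']
    return K[0,2]+K[0,0]*q[0]/-q[2],K[1,2]+K[1,1]*-q[1]/-q[2]
E
python3 - <<'E'
from station import eyes
from h import *
import cv2,pickle
p=eyes.read_camera('top');s=eyes.read_camera('side');pickle.dump((p,s),open('p0.pkl','wb'))
for u,v in [(203,225),(432,242),(429,320),(195,303)]: print(atz(p,u,v,12).round(1))
c=cv2.resize(p['img'][215:330,185:445,::-1],None,fx=3,fy=3,interpolation=cv2.INTER_CUBIC);cv2.imwrite('pics/topz.png',c)
c=cv2.resize(s['img'][200:355,270:400,::-1],None,fx=3.8,fy=3.8,interpolation=cv2.INTER_CUBIC);cv2.imwrite('pics/sidez.png',c)
E
```

```text
[594.7 234.6  12. ]
[ 566.3 -140.1   12. ]
[ 439.4 -132.7   12. ]
[468.4 245.7  12. ]
```

View pics/topz.png

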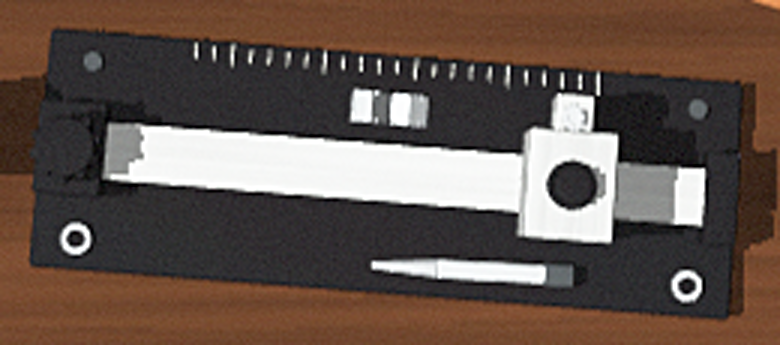

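View pics/sidez.png

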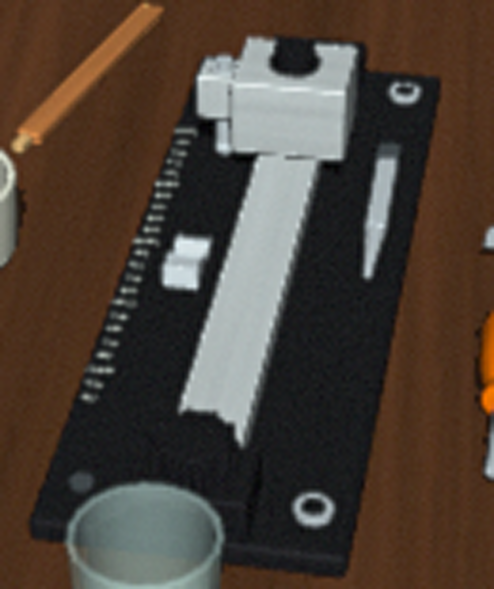

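```bash
cat >> h.py <<'E'
YJ=np.array([.0757,.9971,0]);XJ=np.array([.9971,-.0757,0])
RT=np.c_[-XJ,YJ,[0,0,-1]]
def todo(t):
    from station import status
    from scipy.spatial.transform import Rotation as Ro
    o=status.get_obs();R=np.array(o['tool_rot']);p=np.array(o['tool_pos'])
    print('clk %.2f'%o['clock'],'pos',p.round(1),'F',np.array(o['contact_force']).round(1),'w %.1f'%o['width'],'jigxy',(p@XJ).round(1),(p@YJ).round(1))
    print('shift tool',(R.T@(np.array(t)-p)).round(1),'rot',Ro.from_matrix(R.T@RT).as_rotvec().round(3))
E
python3 - <<'E'
from h import *
import pickle
p,s=pickle.load(open('p0.pkl','rb'))
def z(u,v,h): return atz(p,u/3+185-.33,v/3+215-.33,h)
b=z(572,185,78);n=z(390,108,14);C=np.array([517.2,51.9,0])
print('origin',C@XJ,C@YJ)
for k,a in dict(button=b,notch=n,pin=z(573,113,76),l=z(352,106,22),r=z(428,110,12),bx=z(568,129,68),bl=z(517,185,68),br=z(612,185,68)).items(): print(k,a.round(1),(a@XJ).round(1),(a@YJ).round(1))
t=b-YJ*60;t[2]=205;print(t);todo(t)
def sd(u,v,h): return atz(s,u/3.8+270-.4,v/3.8+200-.4,h)
for k,a in dict(button=sd(295,52,78),notch=sd(188,262,14)).items(): print(k,a.round(1),(a@XJ).round(1),(a@YJ).round(1))
E
```

```text
origin 511.7712900000001 90.90153000000001
button [509.3 -38.6  78. ] 510.8 0.1
notch [552.3  52.7  14. ] 546.7 94.3
pin [545.9 -39.7  76. ] 547.3 1.7
l [553.   73.2  22. ] 545.8 114.9
r [551.3  32.   12. ] 547.3 73.6
bx [538.1 -38.   68. ] 539.5 2.9
bl [509.6 -11.5  68. ] 509.0 27.1
br [509.4 -60.2  68. ] 512.5 -21.5
[504.79299035 -98.38236927 205.        ]
clk 0.80 pos [245.2 628.8 205.5] F [-0.7 -1.   0.1] w 94.0 jigxy 196.9 645.6
shift tool [-5.060e+02 -5.832e+02  5.000e-01] rot [-0.    -0.    -0.296]
button [507.6 -28.1  78. ] 508.2 10.4
notch [550.2  61.2  14. ] 543.9 102.6
```

>>> move_arm(series=[0,-26,-30,0,0,0,-0.06,0,-26,-30,0,0,0,-0.06,0,-26,-30,0,0,0,-0.06,0,-26,-30,0,0,0,-0.06,0,-26,-30,0,0,0,-0.056], squeeze=10)

```text
clock: 1.22
tool_pos: [329.3, 453.3, 203.3]
tool_rot: [[-0.999, 0.052, -0.002], [0.052, 0.999, 0.001], [0.003, 0.001, -1.0]]
contact_force: [1.1, 0.7, 0.3]
width: 64.2
```

```bash
python3 -c "
from h import *;todo([504.8,-98.4,205])"
```

```text
clk 1.22 pos [329.3 453.3 203.3] F [1.1 0.7 0.3] w 64.2 jigxy 294.0 476.9
shift tool [-203.8 -541.9   -2.9] rot [ 0.001 -0.003  0.024]
```

>>> move_arm(series=[0,-18,-37,0,0,0,0.024,0,-18,-37,0,0,0,0,0,-18,-37,0,0,0,0,0,-18,-37,0,0,0,0,0,-18,-37,0,0,0,0])

```text
clock: 1.63
tool_pos: [407.5, 259.7, 203.6]
tool_rot: [[-0.997, 0.072, -0.001], [0.072, 0.997, 0.004], [0.001, 0.004, -1.0]]
contact_force: [1.3, -0.1, 0.4]
width: 30.7
```

>>> move_arm(series=[0,-15,-37,0,0,0,0,0,-15,-37,0,0,0,0,0,-15,-37,0,0,0,0,0,-15,-37,0,0,0,0,0,-15,-37,0,0,0,0])

```text
clock: 2.05
tool_pos: [470.3, 61.0, 204.3]
tool_rot: [[-0.997, 0.072, 0.003], [0.072, 0.997, 0.007], [-0.002, 0.008, -1.0]]
contact_force: [0.6, 0.2, 0.6]
width: 0.4
```

```bash
python3 -c "
from h import *;todo([504.8,-98.4,205])"
```

```text
clk 2.05 pos [470.3  61.  204.3] F [0.6 0.2 0.6] w 0.4 jigxy 464.3 96.4
shift tool [ -46.  -156.5   -1.7] rot [0.008 0.002 0.003]
```

>>> move_arm(series=[0,-10,-34,0,0,0,0,0,-10,-34,0,0,0,0,0,-10,-34,0,0,0,0,0,-10,-34,0,0,0,0,0,-6,-22,0,0.008,0,0.003])

```text
clock: 2.47
tool_pos: [506.0, -112.2, 205.3]
tool_rot: [[-0.997, 0.079, 0.007], [0.079, 0.997, 0.0], [-0.007, 0.001, -1.0]]
contact_force: [-0.3, -0.5, -0.5]
width: 0.5
```

```bash
python3 -c "
from h import *;todo([504.8,-98.4,205])"
```

```text
clk 2.47 pos [ 506.  -112.2  205.3] F [-0.3 -0.5 -0.5] w 0.5 jigxy 513.0 -73.6
shift tool [ 2.3 13.7  0.2] rot [ 0.001  0.007 -0.003]
```

>>> move_arm(series=[0,2,8,30,0,0.007,-0.003,0,0,0,35,0,0,0,0,0,0,35,0,0,0,0,0,0,30,0,0,0,0,0,0,15,0,0,0])

```text
clock: 2.88
tool_pos: [510.2, -112.5, 60.3]
tool_rot: [[-0.996, 0.086, 0.013], [0.086, 0.996, -0.002], [-0.013, -0.001, -1.0]]
contact_force: [-1.1, 0.7, -0.5]
width: 0.5
```

Run:
```python
from h import *;todo([504.8,-98.4,45])
from station import eyes
import cv2
a=[]
for n,(x0,y0) in dict(top=(280,190),side=(250,120)).items():
    p=eyes.read_camera(n);a.append(cv2.resize(p['img'][y0:y0+150,x0:x0+130,::-1],None,fx=3,fy=3,interpolation=cv2.INTER_CUBIC))
cv2.imwrite('pics/a1.png',np.hstack(a))
```

```text
clk 2.88 pos [ 510.2 -112.5   60.3] F [-1.1  0.7 -0.5] w 0.5 jigxy 517.3 -73.6
shift tool [ 6.8 13.6 15.2] rot [-0.001  0.013 -0.011]
```

View pics/a1.png

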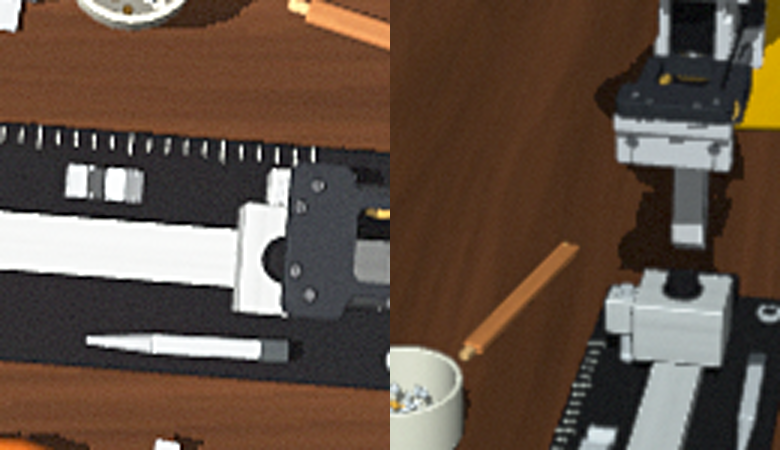

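>>> move_arm(series=[0,3,2,8,0,0.013,-0.011,0,3,2,8,0,0,0,0,2,2,5,0,0,0,0,0,2,0,0,0,0,0,0,2,0,0,0,0])

```text
clock: 3.4
tool_pos: [504.5, -101.2, 42.0]
tool_rot: [[-0.997, 0.074, 0.002], [0.074, 0.997, -0.0], [-0.002, -0.0, -1.0]]
contact_force: [-0.4, -0.1, -0.0]
width: 0.7
```

```bash
python3 -c "
from h import *;todo([504.8,-98.4,42])"
```

```text
clk 3.40 pos [ 504.5 -101.2   42. ] F [-0.4 -0.1 -0. ] w 0.7 jigxy 510.7 -62.7
shift tool [-0.1  2.8 -0. ] rot [-0.     0.002  0.002]
```

>>> move_arm(series=[0,0,5,0,0,0,0,0,0,5,0,0,0,0,0,0,5,0,0,0,0,0,0,4,0,0,0,0,0,0,4,0,0,0,0])

```text
clock: 3.82
tool_pos: [507.8, -75.5, 44.0]
tool_rot: [[-0.997, 0.074, 0.006], [0.074, 0.997, 0.0], [-0.006, 0.001, -1.0]]
contact_force: [0.2, -0.7, 0.2]
width: 0.5
```

>>> move_arm(series=[0,0,3,0,0,0,0,0,0,3,0,0,0,0,0,0,3,0,0,0,0,0,0,3,0,0,0,0,0,0,3,0,0,0,0])

```text
clock: 4.23
tool_pos: [509.1, -59.2, 44.1]
tool_rot: [[-0.997, 0.074, 0.006], [0.074, 0.997, -0.0], [-0.006, 0.0, -1.0]]
contact_force: [0.0, -1.5, -0.2]
width: 0.7
```

Run:
```python
from h import *;todo([504.8,-98.4,42])
from station import eyes
import cv2
a=[]
for n,(x0,y0) in dict(top=(270,190),side=(270,160)).items():
    p=eyes.read_camera(n);a.append(cv2.resize(p['img'][y0:y0+150,x0:x0+130,::-1],None,fx=3,fy=3,interpolation=cv2.INTER_CUBIC))
cv2.imwrite('pics/a2.png',np.hstack(a))
```

```text
clk 4.23 pos [509.1 -59.2  44.1] F [ 0.  -1.5 -0.2] w 0.7 jigxy 512.1 -20.5
shift tool [  1.4 -39.4   2.1] rot [0.    0.006 0.002]
```

View pics/a2.png

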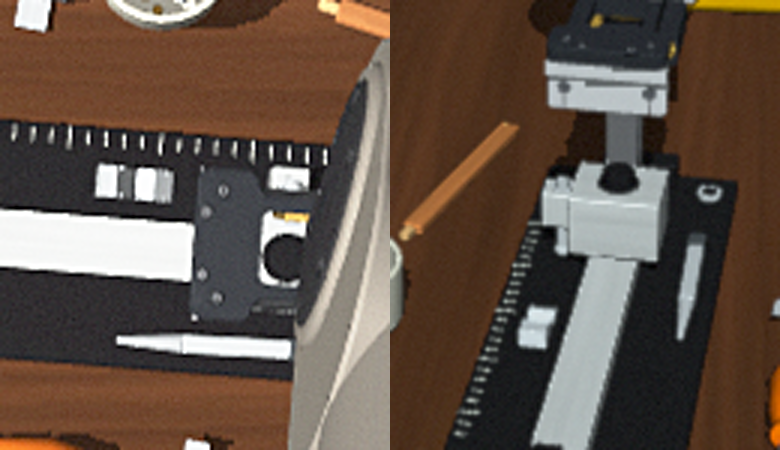

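```bash
cat >> h.py <<'E'
def stopfit(s,s0,out=None):
    # 1-D search: initial stop patch (plane top, z=68..78) vs image: use matchTemplate of the button/body patch, scaled by distance
    import cv2
    best=[]
    b0=np.array([509.3,-38.6,0])
    def patch(p,d):
        # rectify body front face (+y) and top: jig-plane x±26, z 32..66 at y = +23
        us=[];c=b0+YJ*(1.5+d)+YJ*(23)
        for X,Z in [(-40,30),(58,30),(58,72),(-40,72)]: us.append(proj(p,c+XJ*X+np.array([0,0,Z])))
        H=cv2.getPerspectiveTransform(np.float32(us),np.float32([[0,84],[196,84],[196,0],[0,0]]))
        return cv2.warpPerspective(cv2.cvtColor(p['img'],cv2.COLOR_RGB2GRAY),H,(196,84)).astype(np.float32)
    t=patch(s0,0);ds=np.arange(-10,125,.5)
    e=[cv2.matchTemplate(patch(s,d),t,cv2.TM_CCOEFF_NORMED)[0,0] for d in ds]
    i=int(np.argmax(e));return ds[i],e[i]
E
python3 - <<'E'
from h import *
import pickle
from station import eyes
_,s0=pickle.load(open('p0.pkl','rb'))
s=eyes.read_camera('side');print(stopfit(s0,s0),stopfit(s,s0))
E
```

```text
(np.float64(0.0), np.float32(0.99999976)) (np.float64(15.0), np.float32(0.98433536))
```

>>> move_arm(series=[0,0,8,0,0,0.006,0,0,0,9,0,0,0,0,0,0,9,0,0,0,0,0,0,7,0,0,0,0,0,0,4,0,0,0,0])

```text
clock: 4.8
tool_pos: [511.9, -19.9, 44.2]
tool_rot: [[-0.997, 0.075, -0.001], [0.075, 0.997, -0.0], [0.001, -0.0, -1.0]]
contact_force: [-0.2, -1.6, 0.6]
width: 0.5
```

```bash
cat > look.py <<'E'
from h import *;import pickle,sys,cv2
from station import eyes
todo([511,0,44]);_,s0=pickle.load(open('p0.pkl','rb'))
s=eyes.read_camera('side');print('stop d',stopfit(s,s0))
if len(sys.argv)>1:
    x0,y0=280,190;cv2.imwrite(sys.argv[1],cv2.resize(s['img'][y0:y0+130,x0:x0+130,::-1],None,fx=4,fy=4,interpolation=cv2.INTER_CUBIC))
E
python3 look.py pics/a3.png
```

```text
clk 4.80 pos [511.9 -19.9  44.2] F [-0.2 -1.6  0.6] w 0.5 jigxy 511.9 18.9
shift tool [ 2.4 19.8  0.2] rot [-0.    -0.001  0.   ]
stop d (np.float64(53.5), np.float32(0.9809789))
```

View pics/a3.png

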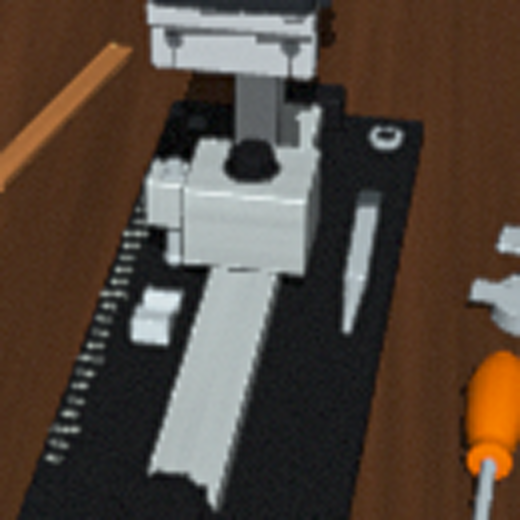

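>>> move_arm(series=[0,0,3,0,0,0,0,0,0,3,0,0,0,0,0,0,3,0,0,0,0,0,0,3,0,0,0,0,0,0,2,0,0,0,0])

```text
clock: 5.27
tool_pos: [513.2, -3.8, 44.2]
tool_rot: [[-0.997, 0.074, -0.0], [0.074, 0.997, -0.0], [0.0, -0.0, -1.0]]
contact_force: [0.5, -1.7, -0.9]
width: 0.6
```

```bash
python3 look.py
```

```text
clk 5.27 pos [513.2  -3.8  44.2] F [ 0.5 -1.7 -0.9] w 0.6 jigxy 512.0 35.1
shift tool [2.5 3.6 0.2] rot [-0.    -0.     0.002]
stop d (np.float64(69.5), np.float32(0.9813239))
```

>>> move_arm(series=[0,0,1.2,0,0,0,0,0,0,1.2,0,0,0,0,0,0,1.2,0,0,0,0,0,0,1.2,0,0,0,0,0,0,1.2,0,0,0,0])

```text
clock: 5.73
tool_pos: [513.5, 1.2, 44.2]
tool_rot: [[-0.997, 0.075, -0.001], [0.075, 0.997, -0.001], [0.0, -0.001, -1.0]]
contact_force: [-0.1, -6.5, 1.5]
width: 0.5
```

>>> move_arm(series=[0,0,1,0,0,0,0,0,0,1,0,0,0,0,0,0,1,0,0,0,0,0,0,1,0,0,0,0,0,0,1,0,0,0,0])

```text
clock: 6.15
tool_pos: [513.5, 2.1, 44.2]
tool_rot: [[-0.997, 0.08, -0.001], [0.08, 0.997, -0.005], [0.0, -0.005, -1.0]]
contact_force: [0.2, -6.7, 1.1]
width: 0.8
```

```bash
python3 look.py
```

```text
clk 6.15 pos [513.5   2.1  44.2] F [ 0.2 -6.7  1.1] w 0.8 jigxy 511.9 41.0
shift tool [ 2.4 -2.3  0.3] rot [-0.005 -0.    -0.004]
stop d (np.float64(76.0), np.float32(0.98245084))
```

>>> move_arm(series=[0,0,1.4,0,0.005,0,-0.004,0,0,1.4,0,0,0,0,0,0,1.4,0,0,0,0,0,0,1.4,0,0,0,0,0,0,1.4,0,0,0,0])

```text
clock: 6.62
tool_pos: [513.7, 4.6, 44.4]
tool_rot: [[-0.997, 0.08, -0.001], [0.08, 0.997, -0.014], [0.0, -0.014, -1.0]]
contact_force: [0.6, -8.0, 1.9]
width: 0.8
```

```bash
python3 look.py
```

```text
clk 6.62 pos [513.7   4.6  44.4] F [ 0.6 -8.   1.9] w 0.8 jigxy 511.9 43.5
shift tool [ 2.4 -4.8  0.4] rot [-0.014 -0.    -0.005]
stop d (np.float64(78.0), np.float32(0.9835158))
```

>>> move_arm(series=[0,0,1.3,0,-0.014,0,-0.005,0,0,1.3,0,0,0,0,0,0,1.3,0,0,0,0,0,0,1.3,0,0,0,0,0,0,1.3,0,0,0,0])

```text
clock: 7.08
tool_pos: [513.9, 6.7, 44.3]
tool_rot: [[-0.997, 0.08, -0.0], [0.08, 0.997, -0.004], [-0.0, -0.004, -1.0]]
contact_force: [0.4, -6.9, 1.0]
width: 0.5
```

```bash
python3 look.py
```

```text
clk 7.08 pos [513.9   6.7  44.3] F [ 0.4 -6.9  1. ] w 0.5 jigxy 511.9 45.5
shift tool [ 2.3 -6.9  0.4] rot [-0.004  0.    -0.004]
stop d (np.float64(80.0), np.float32(0.9796219))
```

>>> move_arm(series=[0,0,1.3,0,-0.006,0,-0.002,0,0,1.3,0,-0.002,0,0,0,0,1.3,0,-0.002,0,0,0,0,1.3,0,-0.002,0,0,0,0,1,0,0,0,0])

```text
clock: 7.55
tool_pos: [514.0, 9.1, 44.2]
tool_rot: [[-0.997, 0.082, 0.001], [0.082, 0.997, 0.005], [-0.0, 0.005, -1.0]]
contact_force: [0.8, -5.5, 1.1]
width: 0.8
```

```bash
python3 look.py pics/a4.png
```

```text
clk 7.55 pos [514.    9.1  44.2] F [ 0.8 -5.5  1.1] w 0.8 jigxy 511.9 48.0
shift tool [ 2.3 -9.4  0.2] rot [ 0.005  0.    -0.006]
stop d (np.float64(82.5), np.float32(0.9747577))
```

View pics/a4.png

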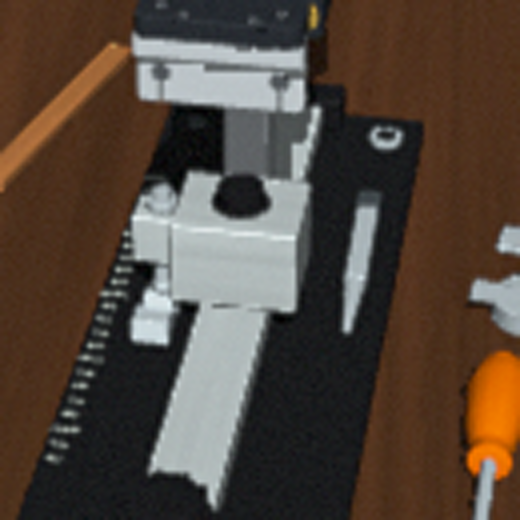

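>>> move_arm(series=[0,0,1,0,0.003,0,-0.006,0,0,1,0,0,0,0,0,0,1,0,0,0,0,0,0,1,0,0,0,0,0,0,1,0,0,0,0])

```text
clock: 8.02
tool_pos: [514.4, 15.8, 44.2]
tool_rot: [[-0.997, 0.074, 0.0], [0.074, 0.997, 0.003], [0.0, 0.003, -1.0]]
contact_force: [0.6, -0.8, 0.5]
width: 0.3
```

```bash
python3 look.py pics/a5.png
```

```text
clk 8.02 pos [514.4  15.8  44.2] F [ 0.6 -0.8  0.5] w 0.3 jigxy 511.7 54.7
shift tool [  2.3 -16.    0.2] rot [ 0.003 -0.     0.002]
stop d (np.float64(94.0), np.float32(0.9701536))
```

View pics/a5.png

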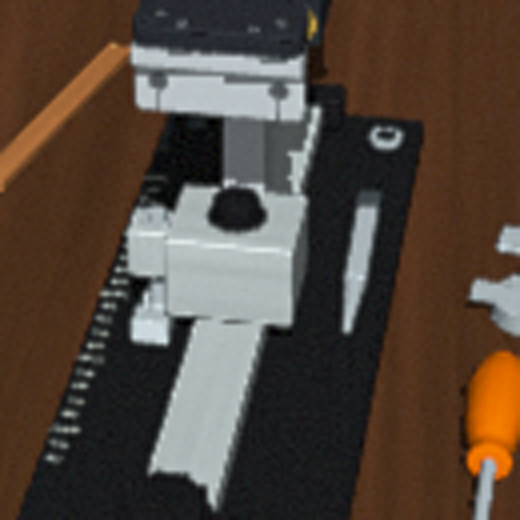

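>>> move_arm(series=[0,0,-8,0,0,0,0,0,0,-10,-5,0,0,0,0,0,-5,-25,0,0,0,0,0,0,-30,0,0,0,0,0,0,-15,0,0,0])

```text
clock: 8.48
tool_pos: [509.6, -11.4, 119.1]
tool_rot: [[-0.997, 0.074, -0.007], [0.074, 0.997, 0.001], [0.007, -0.0, -1.0]]
contact_force: [1.4, 0.3, 0.9]
width: 0.7
```

Run:
```python
from h import *;import pickle,cv2
from station import eyes
todo([511,0,44]);p0,s0=pickle.load(open('p0.pkl','rb'))
s=eyes.read_camera('side');print('stop d',stopfit(s,s0))
t=eyes.read_camera('top')
x0,y0=270,220
cv2.imwrite('pics/a6.png',np.hstack([cv2.resize(s['img'][190:320,280:410,::-1],None,fx=3,fy=3,interpolation=cv2.INTER_CUBIC),cv2.resize(t['img'][200:330,240:370,::-1],None,fx=3,fy=3,interpolation=cv2.INTER_CUBIC)]))
for q in ['lock_top','stop_centre']:
  for pp in (t,s): print(q,[(np.round(d['at'],1),(np.array(d['at'])@YJ).round(1),round(d['score'],2)) for d in eyes.spot_in(pp,q)[:1]])
```

```text
clk 8.48 pos [509.6 -11.4 119.1] F [1.4 0.3 0.9] w 0.7 jigxy 509.0 27.2
shift tool [-1.1 11.5 75.1] rot [-0.    -0.007  0.002]
stop d (np.float64(94.0), np.float32(0.96995485))
lock_top []
lock_top [(array([382.6,  11.5,  12.5]), np.float64(40.4), 0.71)]
stop_centre [(array([520.1,  43.6,  65. ]), np.float64(82.8), 0.57)]
stop_centre [(array([521.3,  75.3,  61.4]), np.float64(114.5), 0.61)]
```

View pics/a6.png

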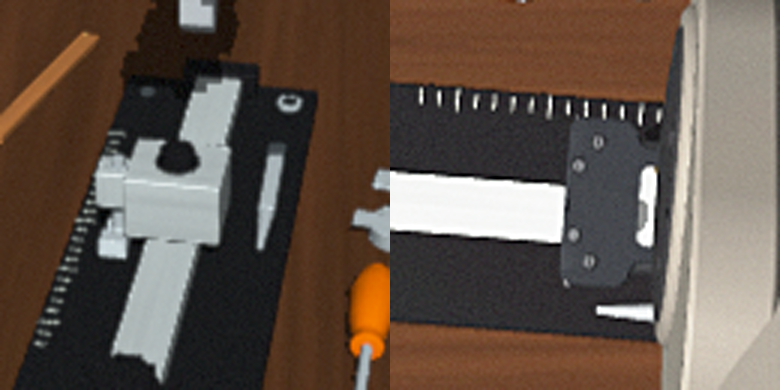

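>>> move_arm(series=[0,-1,20,0,0,-0.007,0,0,-0.5,20,0,0,0,0,0,0,15,0,0,0,0,0,0,7,0,0,0,0,0,0,0,0,0,0,0])

```text
clock: 9.2
tool_pos: [512.3, 51.7, 111.5]
tool_rot: [[-0.997, 0.075, -0.009], [0.075, 0.997, -0.003], [0.009, -0.004, -1.0]]
contact_force: [-0.0, 0.9, 0.2]
width: 0.6
```

```bash
python3 -c "
from h import *;todo(XJ*510.8+YJ*94.5+np.array([0,0,86]))"
```

```text
clk 9.20 pos [512.3  51.7 111.5] F [-0.   0.9  0.2] w 0.6 jigxy 506.9 90.3
shift tool [-4.1  4.3 25.4] rot [-0.004 -0.009  0.001]
```

>>> move_arm(series=[0,-2,2,5,-0.004,-0.009,0,0,-2,2,6,0,0,0,0,0,0,6,0,0,0,0,0,0,3,0,0,0,0,0,0,0,0,0,0])

```text
clock: 9.62
tool_pos: [515.9, 52.4, 87.7]
tool_rot: [[-0.997, 0.077, -0.001], [0.077, 0.997, -0.001], [0.001, -0.002, -1.0]]
contact_force: [0.6, -0.6, 0.2]
width: 0.4
```

Run:
```python
from h import *;import cv2
from station import eyes
todo(XJ*510.8+YJ*94.5+np.array([0,0,86]))
s=eyes.read_camera('side')
cv2.imwrite('pics/a7.png',cv2.resize(s['img'][180:310,270:400,::-1],None,fx=4,fy=4,interpolation=cv2.INTER_CUBIC))
```

```text
clk 9.62 pos [515.9  52.4  87.7] F [ 0.6 -0.6  0.2] w 0.4 jigxy 510.4 91.3
shift tool [-0.3  3.2  1.7] rot [-0.002 -0.001 -0.001]
```

View pics/a7.png

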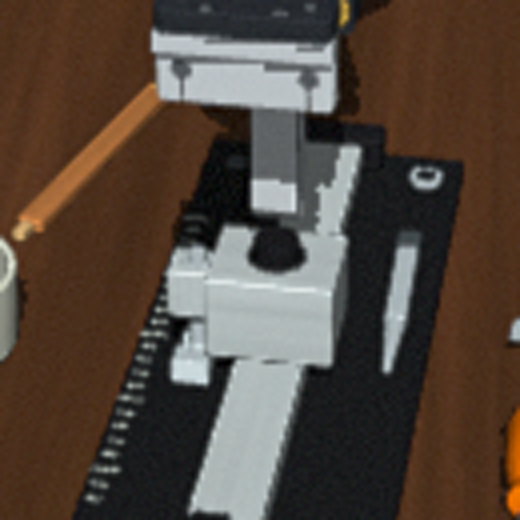

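Run:
```python
from h import *;import pickle
_,s=pickle.load(open('p0.pkl','rb'))
T=XJ*510.4+YJ*91.3+np.array([0,0,87.7])
for k in(0,12.5): print(proj(s,T+YJ*k))
b=XJ*510.8+np.array([0,0,78]);
for y in(90,94,98,102): print(y,proj(s,b+YJ*y), proj(s,b+YJ*(y-10.5)),proj(s,b+YJ*(y+10.5)))
```

```text
(np.float64(339.04690546535636), np.float64(231.67889036921684))
(np.float64(337.8634057351196), np.float64(235.52228851172427))
90 (np.float64(338.9038770731587), np.float64(236.0378704315998)) (np.float64(339.8746007819098), np.float64(232.85245350567655)) (np.float64(337.91641592357394), np.float64(239.278211046774))
94 (np.float64(338.52969834429433), np.float64(237.26573294850326)) (np.float64(339.50674768165277), np.float64(234.05955855652527)) (np.float64(337.53574698797485), np.float64(240.52737109066618))
98 (np.float64(338.1530668689214), np.float64(238.50164412041835)) (np.float64(339.1365038678622), np.float64(235.27450870200423)) (np.float64(337.15256110805956), np.float64(241.7847904538208))
102 (np.float64(337.77395845105883), np.float64(239.74568334613494)) (np.float64(338.76384595833224), np.float64(236.4973806705103)) (np.float64(336.766833238359), np.float64(243.05055132261126))
```

>>> move_arm(series=[0,-0.3,2.5,0,0,0,0,0,0,1.5,2,0,0,0,0,0,0,3,0,0,0,0,0,0,2,0,0,0,0,0,0,2,0,0,0])

```text
clock: 10.08
tool_pos: [517.1, 56.1, 79.0]
tool_rot: [[-0.997, 0.078, -0.0], [0.078, 0.997, -0.001], [0.0, -0.001, -1.0]]
contact_force: [0.2, -0.2, 0.0]
width: 0.2
```

```bash
python3 -c "
from h import *;todo(XJ*510.8+YJ*95.5+np.array([0,0,71]))"
```

```text
clk 10.08 pos [517.1  56.1  79. ] F [ 0.2 -0.2  0. ] w 0.2 jigxy 511.4 95.1
shift tool [0.6 0.4 8. ] rot [-0.001 -0.    -0.002]
```

>>> move_arm(series=[0,0,0,2,0,0,0,0,0,0,2,0,0,0,0,0,0,2,0,0,0,0,0,0,2,0,0,0,0,0,0,2,0,0,0])

```text
clock: 10.5
tool_pos: [517.8, 56.3, 70.1]
tool_rot: [[-0.997, 0.078, 0.001], [0.078, 0.997, 0.001], [-0.001, 0.001, -1.0]]
contact_force: [-22.8, -1.9, 79.3]
width: 0.5
```

```bash
python3 -c "
from h import *;todo(XJ*510.8+YJ*95.5+np.array([0,0,71]))"
```

```text
clk 10.50 pos [517.8  56.3  70.1] F [-22.8  -1.9  79.3] w 0.5 jigxy 512.1 95.4
shift tool [ 1.3  0.1 -0.9] rot [ 0.001  0.001 -0.003]
```

>>> move_arm(series=[0,0,0,-2,0,0,0,0,0,0,-8,0,0,0,0,0,0,-25,0,0,0,0,0,0,-35,0,0,0,0,0,0,-35,0,0,0])

```text
clock: 10.92
tool_pos: [514.1, 55.0, 173.5]
tool_rot: [[-0.997, 0.079, -0.009], [0.079, 0.997, -0.003], [0.009, -0.004, -1.0]]
contact_force: [0.6, 0.1, 1.0]
width: 0.3
```

>>> move_arm(series=[0,5,-35,-15,0,0,0,0,5,-38,0,0,0,0,0,5,-38,0,0,0,0,0,5,-38,0,0,0,0,0,5,-30,0,0,0,0])

```text
clock: 11.33
tool_pos: [479.9, -120.6, 198.3]
tool_rot: [[-0.998, 0.067, 0.004], [0.067, 0.998, 0.001], [-0.004, 0.001, -1.0]]
contact_force: [0.3, -0.7, 0.0]
width: 0.5
```

>>> move_arm(series=[0,5,-35,0,0,0,0,0,5,-38,0,0,0,0,0,5,-30,0,0,0,0,0,0,-10,0,0,0,0,0,0,0,0,0,0,0])

```text
clock: 11.75
tool_pos: [452.8, -244.1, 200.1]
tool_rot: [[-0.997, 0.074, 0.008], [0.074, 0.997, -0.001], [-0.008, -0.0, -1.0]]
contact_force: [0.1, -0.3, 0.5]
width: 0.6
```

Run:
```python
from h import *;import pickle,cv2
from station import eyes
todo([511,0,44]);p0,s0=pickle.load(open('p0.pkl','rb'))
s=eyes.read_camera('side');print('stop d',stopfit(s,s0))
t=eyes.read_camera('top');cv2.imwrite('pics/t8.png',t['img'][:,:,::-1])
cv2.imwrite('pics/a8.png',np.hstack([cv2.resize(s['img'][190:320,280:410,::-1],None,fx=3,fy=3,interpolation=cv2.INTER_CUBIC),cv2.resize(t['img'][200:330,240:370,::-1],None,fx=3,fy=3,interpolation=cv2.INTER_CUBIC)]))
```

```text
clk 11.75 pos [ 452.8 -244.1  200.1] F [ 0.1 -0.3  0.5] w 0.6 jigxy 470.0 -209.1
shift tool [-38.7 247.8 156.4] rot [-0.     0.008  0.001]
stop d (np.float64(94.0), np.float32(0.96971357))
```

View pics/a8.png

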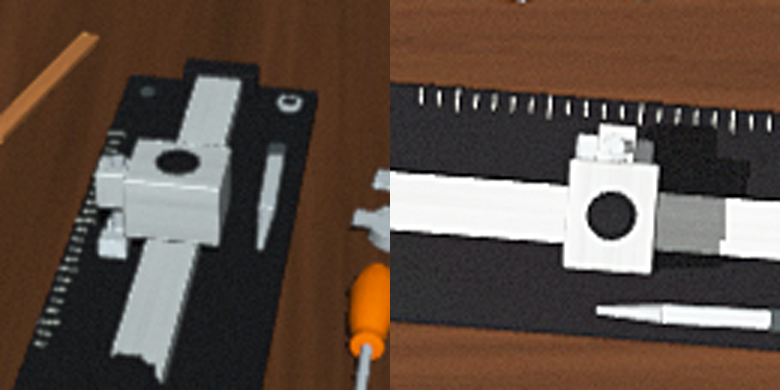

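View pics/t8.png

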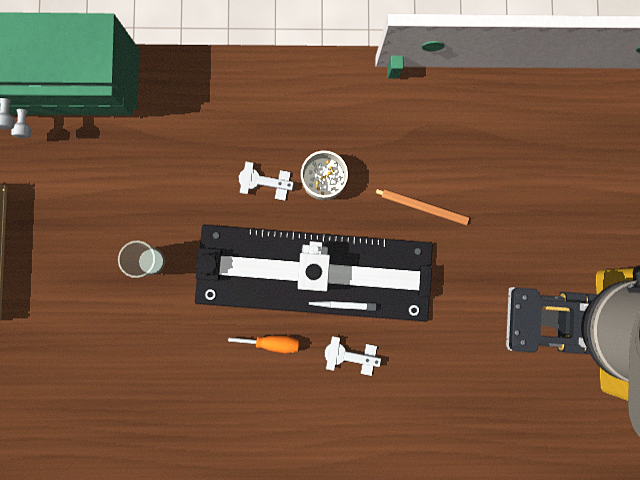

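Run:
```python
from h import *;import pickle
p,_=pickle.load(open('p0.pkl','rb'))
for n,u,v,z in [('btn',221,215,71),('L',177,215,68),('R',266,215,68),('pin',225,143,74),('detL',187,147,22),('detR',264,150,12)]:
    print(n,(atz(p,u/3+240-.33,v/3+200-.33,z)@YJ).round(1))
from station import hand_in
print(hand_in())
```

```text
btn 94.4
L 116.8
R 71.5
pin 95.1
detL 115.0
detR 73.3
the job is handed in; nothing more can be done
None
```

The stop is home in the notch and the lock button is fully down. I handed the job in at about 12 s on the robot's clock, with the hand clear of everything.

**Push:** I pushed the stop along the rail with the shut fingertips on its -y face. The force rose to 6.5–8 N on the first hump, fell to 0.8 N, and the stop then jumped ahead of the fingers into the notch. It travelled about 94 mm and did not move after that.

**Press:** I pressed the lock button until it bottomed, with the fingertips at z = 70 mm (fully down is 71 mm). Then I lifted straight up and backed away.

**Last checks:**
- **Position:** Measured along the jig's y axis in the top picture, the button is at 94.4 mm and the pin at 95.1 mm. The middle of the detent, where the notch lies, is at about 94.2 mm.
- **Button:** It looks almost flush in the side picture.
- **Other things:** The hinges, bradawl, nail set, ramekin, glass and pencil appear where they were.

**Disagreements:**
- **Bottoming force:** The wrist briefly showed about 79 N upward and 23 N sideways at the end of the press. That is under the 120 N wrist limit but harder than I intended. Only the fingertips pressed.
- **Camera offset:** The side camera read about 9 mm further along y than the top camera. I used it only for relative travel.
- **Networks:** They gave poor positions for the lock button while the arm was in the way, so I did not use those.

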